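# Close the gap in the block heater

### The job

One gap is left in the row of vial blocks in the leaning block heater, behind its lever. Feel the three spare fillers to find the one whose leg just fills that gap, so that its collar comes to rest on the vial blocks on both sides; push it fully home and swing the lever in over it as far as it goes. Leave the other two fillers standing upright on the bench and do not disturb the bottles, dishes and other things around.

Things in the scene. Friction and masses are not known exactly. Their poses are not given: they have to be found in the camera images.
- gap_floor (a point): point on the flat floor of the white heater's well behind the lever, 50 mm above the bench. The well leans 0.5 rad towards the robot: z is square to its floor (up and towards the robot), y level along the well, x up the slope away from the robot. Inner faces of front and back walls at x = -42, +42 mm, 30 and 42 mm high. The right filler's leg is 2.6 mm thinner than the gap; home, its collar rests on both vial blocks, its centre at z = 59.5 mm
- heater: the heater; origin on the bench, 50 mm straight below point gap_floor, x away from the robot. Along the well's y, vial blocks are centred at -47.3, +47.3 and (behind a partition) +135 mm from gap_floor; which stands where varies. The gap lies between the first two: 94.6 mm less half of each one's width (28.6, 38.6 or 48.6 mm), its middle up to 10 mm off gap_floor
- vials36_top (a point): centre of the top of the 36 mm vial block: a fixed aluminium block, 36 mm wide (along the well), 80 mm long down the slope, 50 mm high, with rows of vial holes. It stands in the well, leaning with it
- vials56_top (a point): centre of the top of the 56 mm vial block: a fixed aluminium block, 56 mm wide (along the well), 80 mm long down the slope, 50 mm high, with rows of vial holes. It stands in the well, leaning with it
- vials76_top (a point): centre of the top of the 76 mm vial block: a fixed aluminium block, 76 mm wide (along the well), 80 mm long down the slope, 50 mm high, with rows of vial holes. It stands in the well, leaning with it
- filler_a_mid (a point): one of three aluminium fillers, 95 mm high, alike but for thickness (own y): leg 26, 36 or 46 mm thick, 80 long (own x), 38 high, lowest 10 mm stepped in up to 3 mm a side; on it a collar 9 mm thicker than the leg, 12 high; on top a riser as thick as the leg, 30 long, 45 high. Which is which must be felt or seen. 0.24-0.42 kg. Stands on the bench. Point: its centre, 47.5 mm up; z its height
- filler_b_mid (a point): one of three aluminium fillers, 95 mm high, alike but for thickness (own y): leg 26, 36 or 46 mm thick, 80 long (own x), 38 high, lowest 10 mm stepped in up to 3 mm a side; on it a collar 9 mm thicker than the leg, 12 high; on top a riser as thick as the leg, 30 long, 45 high. Which is which must be felt or seen. 0.24-0.42 kg. Stands on the bench. Point: its centre, 47.5 mm up; z its height
- filler_c_mid (a point): one of three aluminium fillers, 95 mm high, alike but for thickness (own y): leg 26, 36 or 46 mm thick, 80 long (own x), 38 high, lowest 10 mm stepped in up to 3 mm a side; on it a collar 9 mm thicker than the leg, 12 high; on top a riser as thick as the leg, 30 long, 45 high. Which is which must be felt or seen. 0.24-0.42 kg. Stands on the bench. Point: its centre, 47.5 mm up; z its height
- lever (a joint): steel lever on the well's front wall before the gap: 0 = swung fully in (square to the well's floor, nose over the collar of a seated filler), positive = out towards the robot, to 0.95 rad. Stays where left; 1 to 2 N at its grip moves it. Its nose is clear of the filler's way above 0.4 rad. Pivot axis along the well's y, at x = -56, z = 32 mm from gap_floor
- lever_top (a point): middle of the top end of the lever, 86 mm from its pivot. The last 36 mm are a black grip 36 mm wide and 10 mm thick
- reagent: blue-capped reagent bottle, 56 mm across, 130 mm tall; not part of the job. Origin at its underside
- dish: small amber Petri dish, 68 mm across, 18 mm high; not part of the job. Origin at its underside
- beaker: glass beaker, 66 mm across, 85 mm tall; not part of the job. Origin at its underside
- jar: small amber jar, 52 mm across, 60 mm tall; not part of the job. Origin at its underside
- wash: white bottle with a red cap, 60 mm across, 150 mm tall; not part of the job. Origin at its underside
- spatula: spatula lying flat on the bench, 170 mm long; not part of the job. Origin on the bench under it
- dish_large: larger amber Petri dish, 94 mm across, 21 mm high; not part of the job. Origin at its underside

How it is judged:
By the outcome, as a careful person would: the job done as asked, in the order asked, and still so for the second after the job is handed in, with the robot touching nothing.
It also fails if it takes over 61 s, if anything falls off the work surface, if the arm or the gripper's body presses on something with over 40 N, if the wrist force passes 120 N, or if a joint passes its speed limit or range.

### The arm

A 6-joint arm with a two-finger parallel gripper is mounted at the origin on the work surface. World frame = base frame: x ahead of the robot, y to its left, z up, the work surface at z = 0. Lengths are in m, angles in rad, forces in N, time in s.
With the tool pointing down it reaches from about 0.35 to 0.975 m from the base axis. Payload 4.9 kg.
Tool frame: the origin (TCP) lies on the mounting face of the last link; the fingertips stand 173 mm ahead of it and the grasp point (between the pads) lies 155 mm ahead of it (tcp_to_grasp is the distance from the TCP to the grasp point, in m); z points along the fingers, y is the line along which they close (so a half turn about z gives the same grasp; the last joint's range is limited). The gripper opens to 85 mm and grips with 20 to 120 N. Pads are 22 mm wide; open, the fingers measure 114 mm over their backs; the gripper's body (76 mm by 85 mm) begins 54 mm behind the grasp point. The pads swing forward as they close: fully open they stand 13 mm farther back than shut.
Start: joints at [1.098, 0.053, 1.613, -0, 1.476, -0.119], TCP at [0.217, 0.586, 0.405] pointing down, gripper open.
Joint ranges: [-3.01, 3.01], [-1.01, 2.22], [0.06, 2.58], [-1.02, 4.17], [0.09, 2.62], [-3.14, 3.14]. Speed limits (rad/s): [2.57, 2.57, 3.14, 3.14, 3.14, 3.14].

### API

Orientations are given as a rotation vector (axis times angle).
In Python, from station import get_obs, get_image, calibration, finish_job, tcp_to_grasp gives the robot as it stands. The module is installed in compiled form; this text tells all that it offers.
- The arm moves only by the tool arm_command, never from a script. Its argument "plan" is a list that holds one entry, the list of rows, each a list of 6 numbers: the shift along the tool's x, y, z in cm, then the turn, a rotation vector about the tool's x, y, z in rad. A call has 1 to 12 rows; each row is the pose to reach, as a shift and turn from the pose commanded when the call began, along the tool's axes at that moment; what a row does not reach only later rows make up. A row lasts 1/12 s, in which the tool goes at most 41.7 mm and 7.16 degrees, less where a joint would pass 70% of its speed; a pose out of reach is approached as far as the arm can. A call with a gripper value outside its range is refused whole. "gripper" is the closure, from -1 (fully open) to 1 (shut), set as the call begins (left out, the last holds). The fingers move at their own pace and stop on an object; "force" is the grip in N (left out, the last holds). Time passes only in rows, so rows that repeat a pose let the fingers close. It gives the time, the measured TCP pose, the force, the opening and the grip force at its end, in the units of the state.
- get_obs(): the state, without advancing time (a new reading comes with each control period).
- get_image(name): name is "scene" or "top" or "wrist"; returns (picture, depth): 480x640x3 uint8, blue, green, red; 480x640 float32, m along the optical axis (not along the pixel's ray), 0 where there is no reading.
- calibration(name): a dict with "fx", "fy", "cx", "cy" (pixels), "pose" (4x4, takes a point from camera to world coordinates). Camera axes: x right, y up, looking along -z (the intrinsics and any distortion apply to the point x, -y, -z); pixel columns grow to the right and rows downward; lengths in m; the calibration is good to about 2 mm. The wrist camera is an equidistant fisheye: a pixel r from the principal point sees the ray r / f radians off the axis. A picture is of the moment at which its call begins: read the wrist's pose just before it. calibration takes no time and is no camera call; for the wrist camera it gives the pose at the moment of the call.
- finish_job(): hands the job in; it is judged then, once.
The state is a dict: "t": time; "q": joint angles; "dq": joint speeds; "effort": joint torques, N m; "tool_pos": TCP position; "tool_rot": TCP orientation; "contact_force": force on the tool from outside, world axes, zero at the start; "wrist_torque": the same for the moment, N m; "opening": finger opening in m; "grip_force": force on a finger pad.
Only numpy, scipy, OpenCV 4.12 (cv2) and the standard library are available. Lean on these libraries where they do the work, as an engineer would, in place of code of your own. Each camera call takes 0.05 s, during which the arm holds its last target. There are 200 camera calls.

## Working session

There is one attempt and no reset: what is moved stays moved. The work goes in short steps, Python scripts to look and compute and a tool call to move; the robot and the scene stay as the last step left them, time stands still between calls to the robot, and variables do not carry over. Pictures are saved under pics/ and viewed, at most 10 in all, crops included, and the job is handed in when it is done.

Besides the shell and the picture viewer there is one more tool, called after ">>>" as name([rows], argument=value, ...), one row to a line, values as JSON. arm_command: Moves the arm, as the interface text tells. Its arguments: {"type":"object","properties":{"plan":{"type":"array"},"gripper":{"type":"number"},"force":{"type":"number"}},"required":["plan"]}

```bash
mkdir -p pics
cat > h.py <<'E'
import numpy as np, cv2
from scipy.spatial.transform import Rotation as R
from station import *
def cloud(name):
    c=calibration(name); im,d=get_image(name)
    v,u=np.mgrid[0:480,0:640]
    x=(u-c['cx'])/c['fx']*d; y=(v-c['cy'])/c['fy']*d
    P=np.stack([x,-y,-d],-1)@c['pose'][:3,:3].T+c['pose'][:3,3]
    P[d<=0]=np.nan
    return im,d,P
E
python3 - <<'E'
from h import *
for n in('scene','top'):
    im,d,P=cloud(n); cv2.imwrite(f'pics/{n}0.png',im); np.save(n+'P.npy',P)
    print(n,calibration(n)['pose'][:3,3].round(3),calibration(n)['fx'])
print(get_obs())
E
```

```text
scene [0.929 0.537 0.965] 522.3249518383801
top [ 0.434 -0.05   1.11 ] 454.2416211842907
{'t': 0.1, 'q': array([ 1.09798136e+00,  5.33294668e-02,  1.61416322e+00,  3.15362528e-05,
        1.47600412e+00, -1.19034157e-01]), 'dq': array([ 0.00026542,  0.00034833, -0.00478289,  0.00066908, -0.00448114,
        0.00126444]), 'effort': array([-2.84696716e-04, -3.94903350e+01, -3.71361709e+01, -6.11224436e-05,
        3.94195144e-03, -3.33981163e-06]), 'tool_pos': array([0.21643602, 0.58607272, 0.4035578 ]), 'tool_rot': array([-5.52725482e-01, -3.09199183e+00,  2.84611361e-03]), 'contact_force': array([ 1.00055344,  0.07461508, -0.84220157]), 'wrist_torque': array([ 0.02154663, -0.01488475, -0.01785017]), 'grip_force': 0.0, 'opening': 0.08524483932800349}
```

View pics/scene0.png

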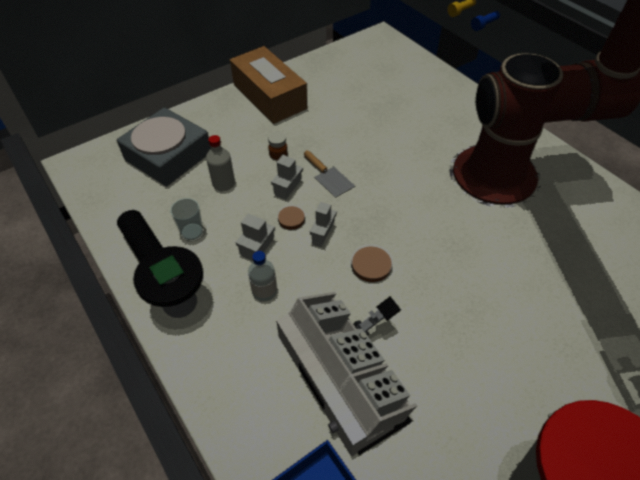

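View pics/top0.png

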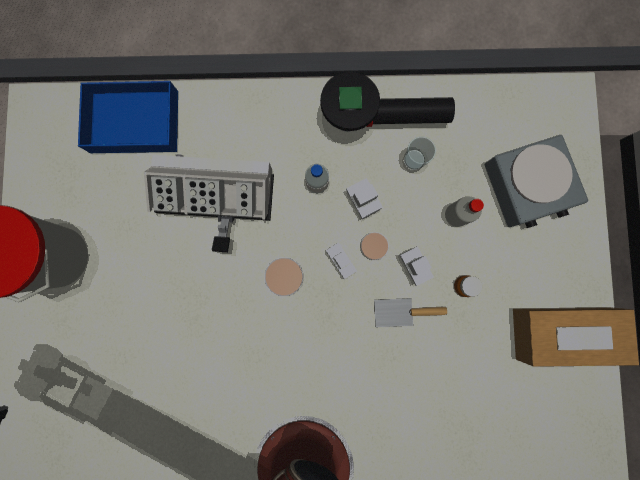

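The heater is at the upper left in the top view (px 147-272, 160-220), with its lever at (222,240). The fillers are near (362,198), (341,261) and (415,266). Next I'll measure all of these from the depth clouds.

Run:
```python
from h import *
P=np.load('topP.npy'); S=np.load('sceneP.npy')
for n in('top','scene'):
    Q=np.load(n+'P.npy').reshape(-1,3)
    print(n,'bench z',np.nanmedian(Q[(abs(Q[:,2])<.02)&(abs(Q[:,0]-.5)<.2)&(abs(Q[:,1])<.3)][:,2]))
for (u,v) in [(362,198),(341,261),(415,266),(222,243),(203,195),(245,195),(165,195),(317,172),(374,246)]:
    print((u,v),P[v,u].round(4))
# fillers: cluster per centre, both clouds
A=np.concatenate([P.reshape(-1,3),S.reshape(-1,3)])
for (u,v) in [(362,198),(341,261),(415,266)]:
    c=P[v,u]
    for n,Q in(('top',P),('scene',S)):
        Q=Q.reshape(-1,3); m=(np.hypot(*(Q[:,:2]-c[:2]).T)<.058)
        Q=Q[m]
        for lo,hi in((.044,.056),(.088,.1)):
            q=Q[(Q[:,2]>lo)&(Q[:,2]<hi)]
            if len(q)<8: print(n,lo,len(q));continue
            (cx,cy),(w,h),a=cv2.minAreaRect((q[:,:2]*1000).astype(np.float32))
            print(n,lo,len(q),'c',round(cx,1),round(cy,1),'wh',round(w,1),round(h,1),'a',round(a,1),'z',q[:,2].mean().round(4))
im=cv2.imread('pics/top0.png')
cv2.imwrite('pics/t1.png',np.hstack([cv2.resize(im[145:265,140:280],None,fx=2.8,fy=2.8,interpolation=2),cv2.resize(im[170:290,315:445],None,fx=2.8,fy=2.8,interpolation=2)]))
```

```text
top bench z 0.0009324971911455204
scene bench z -0.00037268110106247754
(362, 198) [ 0.619  -0.1437  0.0938]
(341, 261) [ 0.477  -0.0933  0.0957]
(415, 266) [ 0.4637 -0.2584  0.0909]
(222, 243) [0.5225 0.1769 0.0786]
(203, 195) [0.6312 0.2173 0.096 ]
(245, 195) [0.6288 0.1209 0.1004]
(165, 195) [0.6331 0.305  0.0934]
(317, 172) [ 0.6712 -0.0428  0.1332]
(374, 246) [ 0.5149 -0.1761  0.023 ]
top 0.044 485 c 628.3 -152.5 wh 80.3 56.3 a 27.3 z 0.0507
top 0.088 277 c 628.0 -152.2 wh 30.3 46.6 a 25.8 z 0.0955
scene 0.044 397 c 625.5 -150.6 wh 82.7 57.9 a 26.1 z 0.0494
scene 0.088 266 c 625.7 -150.2 wh 32.4 48.2 a 26.7 z 0.0939
top 0.044 349 c 481.1 -95.3 wh 79.6 35.3 a 32.1 z 0.0507
top 0.088 158 c 481.1 -95.1 wh 29.7 25.9 a 32.5 z 0.0958
scene 0.044 263 c 478.9 -93.0 wh 85.0 36.4 a 32.0 z 0.0494
scene 0.088 145 c 479.1 -92.9 wh 33.5 27.3 a 30.7 z 0.0939
top 0.044 448 c 465.7 -270.4 wh 80.2 46.2 a 26.2 z 0.0506
top 0.088 230 c 465.8 -270.6 wh 29.9 36.6 a 27.2 z 0.0956
scene 0.044 271 c 464.0 -268.5 wh 81.9 47.4 a 27.4 z 0.0494
scene 0.088 166 c 462.9 -268.8 wh 35.1 37.7 a 25.5 z 0.0939
```

View pics/t1.png

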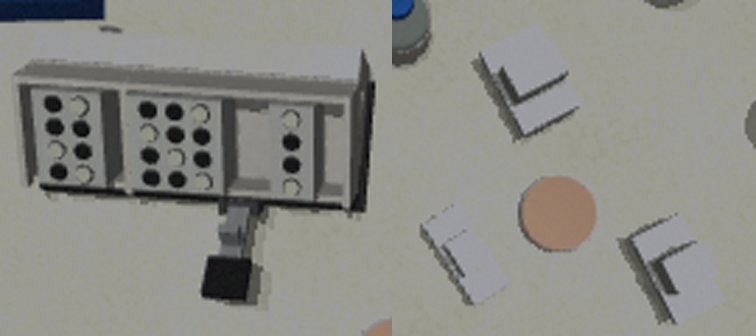

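Widths measured from the clouds: the fillers are 46 mm at (.627,-.151), 26 mm at (.480,-.094) and 36 mm at (.465,-.270). The crop shows the blocks left to right as 56 | partition | 76 | gap | 36. The gap should therefore be 38.6 mm and take the 36 mm filler. Next is a fit of the well's pose.

Run:
```python
from h import *
from scipy.optimize import minimize
for n in('top','scene'):
    P=np.load(n+'P.npy').reshape(-1,3)
    m=(P[:,0]>.5)&(P[:,0]<.75)&(P[:,1]>.03)&(P[:,1]<.40)&(P[:,2]>.03)&(P[:,2]<.2)
    Q=P[m]
    # plane of block tops: fixed tilt .5, search yaw & offset by inlier count
    best=None
    for yaw in np.arange(-.3,.3,.005):
        Rw=R.from_euler('zy',[yaw,-.5]).as_matrix()
        z=Q@Rw[:,2]
        h,e=np.histogram(z,bins=np.arange(z.min(),z.max(),.0015))
        k=h.argmax(); c=h[k]
        if best is None or c>best[0]: best=(c,yaw,e[k]+.00075)
    print(n,best)
    yaw0=best[1]; Rw=R.from_euler('zy',[yaw0,-.5]).as_matrix()
    W=Q@Rw; t=W[abs(W[:,2]-best[2])<.004]
    A=np.c_[t[:,:2],np.ones(len(t))]
    for _ in range(3):
        s,*_=np.linalg.lstsq(A,t[:,2],rcond=None); r=abs(A@s-t[:,2]); A,t=A[r<.0025],t[r<.0025]
    print('resid slopes',s)
    # cluster top points along y
    img=np.zeros((300,400),np.uint8)
    o=t.min(0); px=((t[:,:2]-o[:2])*1000).astype(int)
    img[px[:,0].clip(0,299),px[:,1].clip(0,399)]=255
    img=cv2.morphologyEx(img,cv2.MORPH_CLOSE,np.ones((5,5)))
    N,l,st,_=cv2.connectedComponentsWithStats(img)
    for i in range(1,N):
        if st[i,4]<400: continue
        ii=l[px[:,0].clip(0,299),px[:,1].clip(0,399)]==i; q=t[ii]
        (cx,cy),(w,h),a=cv2.minAreaRect((q[:,:2]*1000).astype(np.float32))
        cw=Rw@np.array([cx/1000,cy/1000,np.median(q[:,2])])
        print('block wh',round(w,1),round(h,1),'a',round(a,2),'well',round(cx,1),round(cy,1),round(np.median(q[:,2])*1000,1),'world',cw.round(4))
```

```text
top (np.int64(442), np.float64(-0.3), np.float64(-0.2198627304407416))
resid slopes [-0.00953516 -0.01634757 -0.20802868]
block wh 81.2 57.2 a 13.32 well 485.9 470.3 -220.7 world [0.6351 0.3057 0.0955]
block wh 81.9 77.1 a 13.22 well 504.7 385.5 -218.7 world [0.628  0.2191 0.0939]
scene (np.int64(578), np.float64(-0.3), np.float64(-0.21843631314956788))
resid slopes [ 0.00314676 -0.02721011 -0.20912835]
block wh 82.5 57.3 a 12.16 well 482.8 471.6 -220.7 world [0.6329 0.3079 0.0943]
block wh 84.2 78.5 a 12.71 well 502.0 386.2 -217.9 world [0.6255 0.2206 0.0935]
```

```bash
cat > well.py <<'E'
from h import *
def well(Ps):
  for n,P in Ps.items():
    P=P.reshape(-1,3)
    m=(P[:,0]>.5)&(P[:,0]<.75)&(P[:,1]>.03)&(P[:,1]<.40)&(P[:,2]>.03)&(P[:,2]<.2)
    Q=P[m]; yaw=-.075
    for it in range(3):
        Rw=R.from_euler('zy',[yaw,-.5]).as_matrix(); W=Q@Rw
        ref=np.array([.63,.217,.0945])@Rw
        t=W[(abs(W[:,2]-ref[2])<.006)]
        A=np.c_[t[:,:2],np.ones(len(t))]
        for _ in range(3):
            s,*_=np.linalg.lstsq(A,t[:,2],rcond=None); r=abs(A@s-t[:,2]); A,t=A[r<.0025],t[r<.0025]
        o=t.min(0); px=((t[:,:2]-o[:2])*1000).astype(int)
        img=np.zeros((300,500),np.uint8); img[px[:,0],px[:,1]]=255
        img=cv2.morphologyEx(img,cv2.MORPH_CLOSE,np.ones((5,5)))
        N,l,st,_=cv2.connectedComponentsWithStats(img); B=[]
        for i in range(1,N):
            if st[i,4]<1000: continue
            q=t[l[px[:,0],px[:,1]]==i]
            (cx,cy),(w,h),a=cv2.minAreaRect((q[:,:2]*1000).astype(np.float32))
            a=(a+45)%90-45
            B.append((cx,cy,w,h,a,np.median(q[:,2])*1000,len(q)))
        # yaw from line through block centres
        C=np.array(B); 
        big=C[np.minimum(C[:,2],C[:,3])>30]
        yaw-=np.polyfit(big[:,1],big[:,0],1)[0] if len(big)>1 else 0
    print(n,'yaw',yaw,'slopes',s[:2].round(4))
    for b in B: print('  ',np.round(b,1),'world',(Rw@np.array([b[0],b[1],b[5]])/1000).round(4))
E
python3 - <<'E'
from well import *
well({n:np.load(n+'P.npy') for n in('top','scene')})
E
```

```text
top yaw -0.07429516718697216 slopes [-0.0126 -0.0247]
   [ 5.787e+02  2.629e+02  7.670e+01  8.140e+01 -2.000e-01 -2.182e+02
  7.550e+02] world [0.6282 0.2192 0.0945]
   [ 5.787e+02  3.497e+02  8.110e+01  5.730e+01  6.000e-01 -2.208e+02
  6.180e+02] world [0.6351 0.3058 0.0954]
scene yaw -0.07889799004660349 slopes [-0.0112 -0.0272]
   [ 574.5  266.7   84.2   78.5    0.  -218.   944. ] world [0.6256 0.2206 0.0933]
   [ 5.745e+02  3.543e+02  5.730e+01  8.250e+01 -5.000e-01 -2.208e+02
  8.890e+02] world [0.633  0.3079 0.0942]
```

The Euler order was extrinsic, so I'll switch it to intrinsic.

```bash
sed -i "s/'zy'/'ZY'/" well.py
python3 - <<'E'
from well import *
well({n:np.load(n+'P.npy') for n in('top','scene')})
E
```

```text
top yaw -0.07935986094568628 slopes [-0.0115 -0.0001]
   [ 5.798e+02  2.680e+02  8.060e+01  7.770e+01  4.000e-01 -2.086e+02
  8.270e+02] world [0.6281 0.2189 0.0949]
   [ 5.800e+02  1.740e+02  3.530e+01  8.100e+01 -4.000e-01 -2.086e+02
  3.960e+02] world [0.6209 0.1252 0.095 ]
   [ 5.800e+02  3.554e+02  8.110e+01  5.780e+01  5.000e-01 -2.087e+02
  6.450e+02] world [0.6353 0.3061 0.0949]
scene yaw -0.08294166083888502 slopes [-0.0071  0.0002]
   [ 575.8  176.1   83.8   38.8    0.9 -208.2  426. ] world [0.6175 0.1262 0.0934]
   [ 5.762e+02  2.708e+02  7.860e+01  8.420e+01 -4.000e-01 -2.081e+02
  1.043e+03] world [0.6254 0.2207 0.0936]
   [ 5.761e+02  3.579e+02  8.340e+01  5.750e+01  2.000e-01 -2.081e+02
  9.070e+02] world [0.6325 0.3075 0.0936]
```

```bash
cat > g.py <<'E'
from h import *
yaw=-.081; Rw=R.from_euler('ZY',[yaw,-.5]).as_matrix()
n=Rw[:,2]; gf=np.array([.6230,.17275,.094])-.05*n
def W(x,y,z): return gf+Rw@np.array([x,y,z])/1000   # well mm -> world
def down(ydeg):  # tool down, tool y at heading ydeg
    a=np.radians(ydeg); y=np.array([np.cos(a),np.sin(a),0]); z=np.array([0,0,-1.]); return np.c_[np.cross(y,z),y,z]
RW=np.c_[-Rw[:,0],Rw[:,1],-Rw[:,2]]
def rel(p,Rt,o=None):
    o=o or get_obs(); R0=R.from_rotvec(o['tool_rot']).as_matrix()
    s=R0.T@(np.array(p)-o['tool_pos'])*100; r=R.from_matrix(R0.T@Rt).as_rotvec()
    print('t',round(o['t'],2),'move',s.round(2),r.round(3),'| F',o['contact_force'].round(1),'open',round(o['opening']*1000,1)); return s,r
def grasp(p,Rt): return np.array(p)-Rt[:,2]*tcp_to_grasp   # TCP for grasp point
E
python3 - <<'E'
from g import *
print(gf, tcp_to_grasp)
rel([.50,.15,.40],down(95))
E
```

```text
[0.64689268 0.17081045 0.05012087] 0.1547
t 0.1 move [-41.71 -31.08   0.4 ] [-0.002 -0.001 -0.441] | F [ 1.   0.1 -0.8] open 85.2
```

>>> arm_command([
  [[-41.7, -31.1, 0.4, 0, 0, -0.44], [-41.7, -31.1, 0.4, 0, 0, -0.44], [-41.7, -31.1, 0.4, 0, 0, -0.44], [-41.7, -31.1, 0.4, 0, 0, -0.44], [-41.7, -31.1, 0.4, 0, 0, -0.44], [-41.7, -31.1, 0.4, 0, 0, -0.44], [-41.7, -31.1, 0.4, 0, 0, -0.44], [-41.7, -31.1, 0.4, 0, 0, -0.44], [-41.7, -31.1, 0.4, 0, 0, -0.44], [-41.7, -31.1, 0.4, 0, 0, -0.44], [-41.7, -31.1, 0.4, 0, 0, -0.44], [-41.7, -31.1, 0.4, 0, 0, -0.44]],
], gripper=-1)

```text
t: 1.1
tool_pos: [0.4872, 0.1685, 0.4005]
tool_rot: [0.135, -3.138, -0.0]
contact_force: [1.1, -0.0, 2.0]
opening: 0.0852
grip_force: 0.0
```

Run:
```python
from g import *
rel([.4645,-.2695,.33],down(116.7))
```

```text
t 1.1 move [  6.02 -43.44   7.05] [ 0.   -0.   -0.38] | F [ 1.1 -0.   2. ] open 85.2
```

>>> arm_command([
  [[6, -42, 7, 0, 0, -0.38], [6, -42, 7, 0, 0, -0.38], [6, -42, 7, 0, 0, -0.38], [6, -42, 7, 0, 0, -0.38], [6, -42, 7, 0, 0, -0.38], [6, -42, 7, 0, 0, -0.38], [6, -42, 7, 0, 0, -0.38], [6, -42, 7, 0, 0, -0.38], [6, -42, 7, 0, 0, -0.38], [6, -42, 7, 0, 0, -0.38], [6, -42, 7, 0, 0, -0.38], [6, -42, 7, 0, 0, -0.38]],
])

```text
t: 2.1
tool_pos: [0.462, -0.2572, 0.3294]
tool_rot: [0.717, -3.056, -0.0]
contact_force: [-0.6, 0.4, 0.7]
opening: 0.0851
grip_force: 0.0
```

Run:
```python
from g import *
rel([.4645,-.2695,.33],down(116.7))
print(calibration('wrist'))
im,d=get_image('wrist'); cv2.imwrite('pics/w1.png',im)
```

```text
t 2.1 move [ 0.32 -1.22 -0.06] [ 0.001 -0.002 -0.005] | F [-0.6  0.4  0.7] open 85.1
{'fx': 371.64829954431775, 'fy': 371.64829954431775, 'cx': 327.89914732796063, 'cy': 234.00124842003453, 'pose': array([[-4.45881863e-01, -8.51762410e-01, -2.75118449e-01,
         3.90363463e-01],
       [ 8.95091762e-01, -4.24187659e-01, -1.37388383e-01,
        -2.92334451e-01],
       [ 3.20409942e-04, -3.07515245e-01,  9.51543100e-01,
         2.98317621e-01],
       [ 0.00000000e+00,  0.00000000e+00,  0.00000000e+00,
         1.00000000e+00]])}
```

View pics/w1.png

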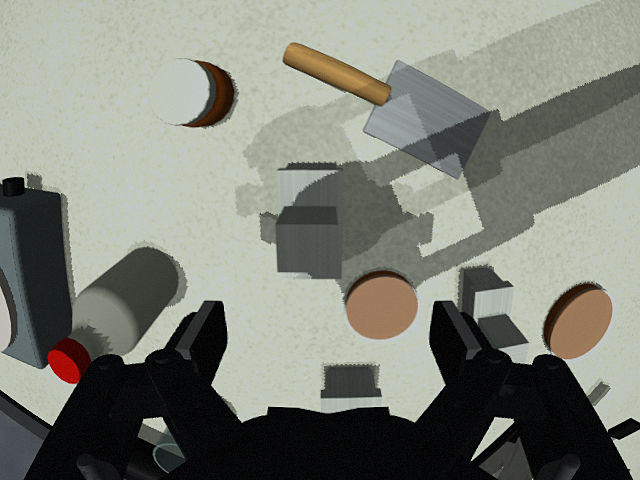

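The wrist view shows the 36 mm filler at (308,222), well aligned, between the finger axis at about (325,330). Nothing stands in the descent path. I'll refine the filler's position from the wrist depth.

```bash
cat >> g.py <<'E'
def wcloud():
    c=calibration('wrist'); im,d=get_image('wrist')
    v,u=np.mgrid[0:480,0:640]; a=(u-c['cx'])/c['fx']; b=(v-c['cy'])/c['fy']; th=np.hypot(a,b)
    k=np.tan(th)/np.maximum(th,1e-9)
    P=np.stack([a*k*d,-b*k*d,-d],-1)@c['pose'][:3,:3].T+c['pose'][:3,3]; P[d<=0]=np.nan
    return im,P
E
python3 - <<'E'
from g import *
im,P=wcloud(); Q=P.reshape(-1,3)
b=Q[(abs(Q[:,2])<.02)]; print('bench',np.nanmedian(b[:,2]))
m=np.hypot(Q[:,0]-.4645,Q[:,1]+.2695)<.06
for lo,hi in((.044,.056),(.088,.1)):
    q=Q[m&(Q[:,2]>lo)&(Q[:,2]<hi)]
    (cx,cy),wh,a=cv2.minAreaRect((q[:,:2]*1000).astype(np.float32)); print(len(q),cx,cy,wh,a,q[:,2].mean())
E
```

```text
bench -0.0003180918808498301
3395 462.9803466796875 -270.5478210449219 (80.88006591796875, 45.206321716308594) 26.119476318359375 0.04963632595461324
3188 462.85198974609375 -270.9043273925781 (30.894115447998047, 36.12309646606445) 26.572866439819336 0.09434853885772479
```

Run:
```python
from g import *
rel([.4635,-.2703,.23],down(116.5))
```

```text
t 2.2 move [ 0.65 -1.52 10.  ] [ 0.002 -0.001  0.001] | F [ 0.3 -0.1 -0.1] open 85.5
```

>>> arm_command([
  [[0.65, -1.5, 0.5, 0, 0, 0], [0.65, -1.5, 2.5, 0, 0, 0], [0.65, -1.5, 4.5, 0, 0, 0], [0.65, -1.5, 6.5, 0, 0, 0], [0.65, -1.5, 8, 0, 0, 0], [0.65, -1.5, 9, 0, 0, 0], [0.65, -1.5, 9.6, 0, 0, 0], [0.65, -1.5, 9.9, 0, 0, 0], [0.65, -1.5, 10, 0, 0, 0], [0.65, -1.5, 10, 0, 0, 0]],
])

```text
t: 3.03
tool_pos: [0.4644, -0.2694, 0.2316]
tool_rot: [-0.726, 3.056, -0.001]
contact_force: [-0.2, -0.0, -0.6]
opening: 0.0853
grip_force: 0.0
```

Run:
```python
from g import *
rel([.4635,-.2703,.23],down(116.5))
```

```text
t 3.03 move [ 0.12 -0.04  0.16] [-0.001  0.001  0.004] | F [-0.2 -0.  -0.6] open 85.3
```

Good. Closing now.

>>> arm_command([
  [[0.1, 0, 0.1, 0, 0, 0], [0.1, 0, 0.1, 0, 0, 0], [0.1, 0, 0.1, 0, 0, 0], [0.1, 0, 0.1, 0, 0, 0], [0.1, 0, 0.1, 0, 0, 0], [0.1, 0, 0.1, 0, 0, 0], [0.1, 0, 0.1, 0, 0, 0], [0.1, 0, 0.1, 0, 0, 0], [0.1, 0, 0.1, 0, 0, 0], [0.1, 0, 0.1, 0, 0, 0], [0.1, 0, 0.1, 0, 0, 0], [0.1, 0, 0.1, 0, 0, 0]],
], gripper=1, force=80)

```text
t: 4.03
tool_pos: [0.4634, -0.2702, 0.2305]
tool_rot: [-0.725, 3.056, -0.002]
contact_force: [-0.4, -0.4, 5.1]
opening: 0.0355
grip_force: 80.5
```

Run:
```python
from g import *
rel([.4635,-.2703,.36],down(116.5))
```

```text
t 4.03 move [-1.000e-02 -3.000e-02 -1.295e+01] [-0.001  0.     0.004] | F [-0.4 -0.4  5.1] open 35.5
```

The felt thickness is 35.5 mm, so this is the 36 mm filler. Lifting it.

>>> arm_command([
  [[0, 0, -0.5, 0, 0, 0], [0, 0, -1.5, 0, 0, 0], [0, 0, -3, 0, 0, 0], [0, 0, -5, 0, 0, 0], [0, 0, -7, 0, 0, 0], [0, 0, -9, 0, 0, 0], [0, 0, -11, 0, 0, 0], [0, 0, -12.5, 0, 0, 0], [0, 0, -13, 0, 0, 0], [0, 0, -13, 0, 0, 0]],
])

```text
t: 4.87
tool_pos: [0.4632, -0.2699, 0.3613]
tool_rot: [-0.726, 3.055, -0.002]
contact_force: [-0.1, 0.2, -1.9]
opening: 0.0352
grip_force: 79.9
```

Run:
```python
from g import *
p=W(0,-10,242.5+90); print(p); rel(p,RW)
print('mid'); rel([.42,-.02,.38],down(100))
```

```text
[0.48719723 0.17374125 0.34191707]
t 4.87 move [-22.09  38.55   1.89] [ 0.135 -0.486  0.536] | F [-0.1  0.2 -1.9] open 35.2
mid
t 4.87 move [-7.38 24.26 -1.91] [-0.002  0.001  0.292] | F [-0.1  0.2 -1.9] open 35.2
```

>>> arm_command([
  [[-0.2, 0.8, -0.1, 0, 0, 0.01], [-0.7, 2.4, -0.3, 0, 0, 0.03], [-1.5, 4.9, -0.6, 0, 0, 0.06], [-2.4, 7.8, -0.9, 0, 0, 0.1], [-3.3, 11, -1.2, 0, 0, 0.14], [-4.3, 14, -1.4, 0, 0, 0.18], [-5.2, 17, -1.6, 0, 0, 0.21], [-6, 19.8, -1.8, 0, 0, 0.24], [-6.7, 22.1, -1.9, 0, 0, 0.27], [-7.1, 23.5, -1.9, 0, 0, 0.28], [-7.3, 24.1, -1.9, 0, 0, 0.29], [-7.3, 24.2, -1.9, 0, 0, 0.29]],
])

```text
t: 5.87
tool_pos: [0.4189, -0.0197, 0.3772]
tool_rot: [0.279, -3.127, -0.001]
contact_force: [-0.9, -0.0, -3.0]
opening: 0.0352
grip_force: 80.5
```

Run:
```python
from g import *
p=W(0,-10,242.5+90); print(p); rel(p,RW)
```

```text
[0.48719723 0.17374125 0.34191707]
t 5.87 move [-10.16  17.83   3.53] [ 0.066 -0.5    0.253] | F [-0.9 -0.  -3. ] open 35.2
```

>>> arm_command([
  [[-0.3, 0.6, 0.1, 0, -0.02, 0.01], [-1.1, 1.9, 0.3, 0.01, -0.06, 0.03], [-2.2, 3.8, 0.7, 0.02, -0.11, 0.05], [-3.6, 6.3, 1.2, 0.02, -0.17, 0.09], [-5, 8.9, 1.7, 0.03, -0.25, 0.12], [-6.4, 11.3, 2.2, 0.04, -0.32, 0.16], [-7.7, 13.5, 2.7, 0.05, -0.38, 0.19], [-8.8, 15.5, 3.1, 0.06, -0.43, 0.22], [-9.6, 16.9, 3.4, 0.065, -0.47, 0.24], [-10, 17.6, 3.5, 0.066, -0.49, 0.25], [-10.2, 17.8, 3.5, 0.066, -0.5, 0.253], [-10.2, 17.8, 3.5, 0.066, -0.5, 0.253]],
])

```text
t: 6.87
tool_pos: [0.489, 0.1721, 0.3429]
tool_rot: [0.109, 2.639, -0.03]
contact_force: [-0.3, 0.0, -2.5]
opening: 0.035
grip_force: 80.5
```

Run:
```python
from g import *
rel(W(0,-10,242.5+45),RW)
im,P=wcloud(); Q=(P-gf)@Rw*1000
cv2.imwrite('pics/w2.png',im)
q=Q.reshape(-1,3)
# block tops z~50, and filler bits
t=q[(abs(q[:,2]-50)<4)&(abs(q[:,0])<55)&(abs(q[:,1])<110)]
print('top z',np.median(t[:,2]),len(t))
if len(t):
    for lo,hi in((-80,-20),(0,110)):
        s=t[(t[:,1]>lo)&(t[:,1]<hi)]; 
        if len(s)>20: print(lo,len(s),'y',np.percentile(s[:,1],[.5,1,99,99.5]),'x',np.percentile(s[:,0],[1,99]),'z',np.median(s[:,2]))
```

```text
t 6.87 move [0.23 0.16 4.49] [-0.002  0.001 -0.001] | F [-0.3  0.  -2.5] open 35.0
top z 50.4041189946242 12454
-80 3158 y [-66.14962193 -66.02752303 -30.75857096 -30.16805553] x [-41.55886415  37.53963171] z 50.40286904936274
0 9296 y [  9.48038621  10.60201661 109.22101727 109.63439632] x [-41.45536387  37.59673605] z 50.40424273307684
```

View pics/w2.png

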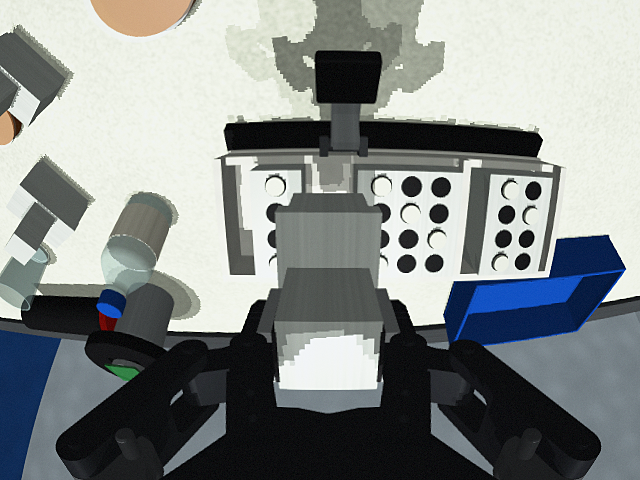

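The filler is held upright, with its collar at (330,215) and riser at (328,330). The well and gap are visible above it, and the lever at (347,75) is out. I'll measure the filler relative to the blocks in the same wrist picture, which cancels calibration bias.

```bash
cat > rl.py <<'E'
from g import *
im,P=wcloud(); q=((P-gf)@Rw*1000).reshape(-1,3)
o=get_obs(); T=(o['tool_pos']-gf)@Rw*1000; print('TCP well',T.round(2), 'rot err',R.from_matrix(RW.T@R.from_rotvec(o['tool_rot']).as_matrix()).as_rotvec().round(4))
zc=T[2]-180.5
def rep(nm,s):
    if len(s)<30: print(nm,len(s)); return
    (cx,cy),wh,a=cv2.minAreaRect(s[:,:2].astype(np.float32))
    A=np.c_[s,np.ones(len(s))]; sl=np.linalg.lstsq(A[:,[0,1,3]],s[:,2],rcond=None)[0]
    print(nm,len(s),'c',round(cx,2),round(cy,2),np.round(wh,1),'a',round((a+45)%90-45,2),'z',np.median(s[:,2]).round(2),'slope',sl[:2].round(3),'xlim',np.percentile(s[:,0],[.5,99.5]).round(1),'ylim',np.percentile(s[:,1],[.5,99.5]).round(1))
t=abs(q[:,2]-50.4)<2.5
rep('b36',q[t&(abs(q[:,0])<48)&(q[:,1]>-72)&(q[:,1]<-22)])
rep('b76',q[t&(abs(q[:,0])<48)&(q[:,1]>3)&(q[:,1]<93)])
c=(abs(q[:,0]-T[0])<50)&(abs(q[:,1]-T[1])<32)
rep('collar',q[c&(abs(q[:,2]-zc)<3)])
rep('riser',q[c&(abs(q[:,2]-zc-45)<3)])
E
python3 rl.py
```

```text
TCP well [  2.48 -12.1  333.03] rot err [ 0.0024 -0.0017  0.0017]
b36 2931 c -1.91 -48.23 [80.2 36.3] a 0.03 z 50.37 slope [-0.001 -0.   ] xlim [-41.7  37.7] ylim [-66.2 -30.6]
b76 8197 c -1.59 46.68 [77.  81.1] a -0.21 z 50.41 slope [-0.    -0.001] xlim [-41.7  37.6] ylim [ 9.2 84.1]
collar 6466 c -21.06 -12.11 [45.6 35.6] a -0.45 z 152.15 slope [ 0.017 -0.006] xlim [-38.6  -5.1] ylim [-34.2  10.3]
riser 8364 c 1.7 -11.96 [32.2 59.3] a 0.05 z 197.12 slope [ 0.009 -0.004] xlim [-13.8  16.8] ylim [-35.2  11.7]
```

>>> arm_command([
  [[0.1, 0.05, 0.3, 0, 0, 0], [0.2, 0.1, 1, 0, 0, 0], [0.33, 0.12, 2, 0, 0, 0], [0.33, 0.12, 3, 0, 0, 0], [0.33, 0.12, 4, 0, 0, 0], [0.33, 0.12, 4.6, 0, 0, 0], [0.33, 0.12, 4.8, 0, 0, 0], [0.33, 0.12, 4.8, 0, 0, 0], [0.33, 0.12, 4.8, 0, 0, 0]],
])

```text
t: 7.72
tool_pos: [0.5092, 0.1717, 0.3002]
tool_rot: [0.109, 2.637, -0.029]
contact_force: [0.3, -0.1, -1.4]
opening: 0.0351
grip_force: 80.5
```

Run:
```python
import rl
from rl import *
L=(np.array([.5225,.1769,.0786])-gf)@Rw*1000; print('lever pt well',L.round(1),'ang',np.arctan2(-(L[0]+56),L[2]-32),np.hypot(L[0]+56,L[2]-32))
```

```text
TCP well [ -0.37 -10.19 285.66] rot err [ 0.0014 -0.0036  0.0009]
b36 4568 c -1.57 -48.36 [36.5 81. ] a -0.13 z 50.42 slope [0.002 0.009] xlim [-41.7  37.1] ylim [-66.1 -31.1]
b76 11256 c -1.41 46.73 [76.5 81.5] a -0.05 z 50.41 slope [ 0.001 -0.002] xlim [-41.8  37.9] ylim [11.1 84.2]
collar 6461 c -23.8 -10.3 [35.7 45.4] a 0.28 z 104.61 slope [ 0.018 -0.005] xlim [-41.3  -7.6] ylim [-32.5  12.1]
riser 8341 c -0.8 -10.68 [58.6 32.3] a -0.31 z 149.65 slope [ 0.009 -0.004] xlim [-16.5  14.1] ylim [-33.8  13.5]
lever pt well [-95.6  -4.   84.7] ang 0.6445068010931347 65.8878584677865
```

>>> arm_command([
  [[0.05, -0.05, 0.2, 0, 0, 0], [0.05, -0.05, 0.5, 0, 0, 0], [0.05, -0.05, 0.8, 0, 0, 0], [0.05, -0.05, 1.1, 0, 0, 0], [0.05, -0.05, 1.4, 0, 0, 0], [0.05, -0.05, 1.6, 0, 0, 0], [0.05, -0.05, 1.8, 0, 0, 0], [0.05, -0.05, 1.8, 0, 0, 0]],
])

```text
t: 8.43
tool_pos: [0.5172, 0.1704, 0.2836]
tool_rot: [0.109, 2.638, -0.03]
contact_force: [0.4, -0.5, -2.8]
opening: 0.0352
grip_force: 80.5
```

```bash
python3 rl.py; python3 -c "
from g import *
o=get_obs(); print('F well',o['contact_force']@Rw,'M',o['wrist_torque']@Rw)"
```

```text
TCP well [ -1.31 -10.87 267.09] rot err [ 0.0018 -0.0024  0.0009]
b36 5141 c -1.89 -44.39 [44.1 81.2] a -0.26 z 50.43 slope [0.002 0.007] xlim [-42.   35.9] ylim [-66.1 -29.8]
b76 12785 c -1.78 44.15 [81.9 80.8] a -0.15 z 50.4 slope [ 0.001 -0.002] xlim [-41.7  37.3] ylim [10.7 84.2]
collar 6483 c -24.71 -11.0 [35.6 45.3] a 0.04 z 86.18 slope [ 0.018 -0.006] xlim [-42.3  -8.5] ylim [-33.2  11.4]
riser 8356 c -2.16 -10.2 [31.9 59. ] a 0.9 z 131.22 slope [ 0.01  -0.003] xlim [-17.5  13.2] ylim [-34.3  12.7]
F well [-0.63968383  0.54346267 -1.81012464] M [ 0.00505284  0.4735921  -0.00367693]
```

The leg is 13 mm into the gap with no contact force. I'll carry on down.

>>> arm_command([
  [[0, 0, 0.3, 0, 0, 0], [0, 0, 0.6, 0, 0, 0], [0, 0, 0.9, 0, 0, 0], [0, 0, 1.2, 0, 0, 0], [0, 0, 1.5, 0, 0, 0], [0, 0, 1.8, 0, 0, 0], [0, 0, 2.0, 0, 0, 0], [0, 0, 2.2, 0, 0, 0], [0, 0, 2.3, 0, 0, 0], [0, 0, 2.3, 0, 0, 0]],
])

```text
t: 9.32
tool_pos: [0.5283, 0.1695, 0.2638]
tool_rot: [0.109, 2.637, -0.029]
contact_force: [-0.4, -0.4, -1.6]
opening: 0.0353
grip_force: 80.5
```

```bash
python3 rl.py; python3 -c "
from g import *
o=get_obs(); print('F well',o['contact_force']@Rw,'M',o['wrist_torque']@Rw)"
```

```text
TCP well [ -1.14 -10.86 244.29] rot err [ 0.0017 -0.0027  0.0009]
b36 6204 c -3.31 -44.35 [77.8 44.4] a 0.1 z 50.39 slope [0.002 0.004] xlim [-41.8  31. ] ylim [-66.1 -26.3]
b76 14948 c -1.76 44.06 [80.9 81.9] a 0.04 z 50.41 slope [ 0.001 -0.002] xlim [-41.8  36.3] ylim [13.5 84.2]
collar 6457 c -24.41 -10.96 [35.7 45.3] a 0.06 z 63.45 slope [ 0.017 -0.006] xlim [-41.9  -8.3] ylim [-33.2  11.4]
riser 8364 c -1.8 -10.78 [58.1 31.9] a -0.08 z 108.49 slope [ 0.011 -0.004] xlim [-17.2  13.4] ylim [-34.2  12.9]
F well [-0.39263109  0.71304561 -1.59268103] M [ 0.01429386  0.41197577 -0.02508191]
```

>>> arm_command([
  [[0, 0, 0.05, 0, 0, 0], [0, 0, 0.1, 0, 0, 0], [0, 0, 0.15, 0, 0, 0], [0, 0, 0.2, 0, 0, 0], [0, 0, 0.25, 0, 0, 0], [0, 0, 0.25, 0, 0, 0]],
])

```text
t: 9.87
tool_pos: [0.5294, 0.1696, 0.2631]
tool_rot: [0.109, 2.638, -0.03]
contact_force: [-8.8, -1.5, 5.8]
opening: 0.0353
grip_force: 82.3
```

```bash
python3 rl.py; python3 -c "
from g import *
o=get_obs(); print('F well',o['contact_force']@Rw,'M',o['wrist_torque']@Rw)"
```

```text
TCP well [ -0.66 -10.73 243.01] rot err [ 0.002  -0.0022  0.0009]
b36 6337 c -2.89 -44.47 [44.4 78.4] a -0.21 z 50.41 slope [0.002 0.004] xlim [-41.7  30.9] ylim [-66.1 -27.1]
b76 15140 c -1.64 44.0 [82.1 81. ] a -0.17 z 50.4 slope [ 0.001 -0.002] xlim [-41.7  36.6] ylim [13.4 84.2]
collar 6467 c -23.98 -10.85 [35.9 45.3] a 0.2 z 62.39 slope [ 0.016 -0.006] xlim [-41.5  -7.8] ylim [-33.   11.5]
riser 8384 c -1.03 -10.55 [57.6 32.5] a -1.12 z 107.38 slope [ 0.013 -0.004] xlim [-16.7  13.9] ylim [-33.7  12.8]
F well [-3.99016476 -2.75671192 10.22501652] M [-0.1646324   1.17263022  0.03684997]
```

Seated: the collar top is 12.0 mm above the blocks and there is a 10 N reaction. I'll release, back off, then press on the riser with closed fingers.

>>> arm_command([
  [[0, 0, 0, 0, 0, 0], [0, 0, 0, 0, 0, 0], [0, 0, 0, 0, 0, 0], [0, 0, -0.1, 0, 0, 0], [0, 0, -0.1, 0, 0, 0], [0, 0, -0.3, 0, 0, 0], [0, 0, -1, 0, 0, 0], [0, 0, -2.5, 0, 0, 0], [0, 0, -4.5, 0, 0, 0], [0, 0, -6, 0, 0, 0], [0, 0, -7, 0, 0, 0], [0, 0, -7, 0, 0, 0]],
], gripper=-1)

```text
t: 10.92
tool_pos: [0.4959, 0.1726, 0.3262]
tool_rot: [0.108, 2.632, -0.027]
contact_force: [-1.0, -0.4, 0.6]
opening: 0.0852
grip_force: 0.0
```

```bash
cat > rl2.py <<'E'
from g import *
im,P=wcloud(); q=((P-gf)@Rw*1000).reshape(-1,3)
T=(get_obs()['tool_pos']-gf)@Rw*1000; print('t',get_obs()['t'],'TCP',T.round(1))
def rep(nm,s):
    if len(s)<30: print(nm,len(s)); return
    A=np.c_[s[:,:2],np.ones(len(s))]; sl=np.linalg.lstsq(A,s[:,2],rcond=None)[0]
    print(nm,len(s),'z',np.median(s[:,2]).round(2),'slope',sl[:2].round(3),'xlim',np.percentile(s[:,0],[.5,99.5]).round(1),'ylim',np.percentile(s[:,1],[.5,99.5]).round(1))
t=abs(q[:,2]-50.4)<2.5
rep('b76',q[t&(abs(q[:,0])<48)&(q[:,1]>15)&(q[:,1]<93)])
c=(abs(q[:,0]+2)<45)&(abs(q[:,1]+10.7)<26)
rep('collar',q[c&(abs(q[:,2]-62.4)<4)])
rep('riser',q[c&(abs(q[:,2]-107.4)<4)])
E
python3 rl2.py
```

```text
t 10.9667 TCP [ -0.5 -10.6 313.3]
b76 9938 z 50.4 slope [ 0.    -0.002] xlim [-41.7  37.6] ylim [15.3 84.1]
collar 3350 z 62.33 slope [0.006 0.   ] xlim [-42.2  37.7] ylim [-33.3  11.6]
riser 3865 z 107.28 slope [ 0.013 -0.002] xlim [-17.4  13. ] ylim [-28.5   7.1]
```

>>> arm_command([
  [[0.15, 0, 0, 0, 0, 0], [0.15, 0, 0, 0, 0, 0], [0.15, 0, 0.2, 0, 0, 0], [0.15, 0, 0.6, 0, 0, 0], [0.15, 0, 1.2, 0, 0, 0], [0.15, 0, 1.8, 0, 0, 0], [0.15, 0, 2.3, 0, 0, 0], [0.15, 0, 2.7, 0, 0, 0], [0.15, 0, 3, 0, 0, 0], [0.15, 0, 3.2, 0, 0, 0], [0.15, 0, 3.4, 0, 0, 0], [0.15, 0, 3.5, 0, 0, 0]],
], gripper=1, force=40)

```text
t: 11.97
tool_pos: [0.5104, 0.1715, 0.2955]
tool_rot: [0.11, 2.643, -0.032]
contact_force: [-45.5, -2.7, 40.0]
opening: -0.0002
grip_force: 28.0
```

```bash
python3 rl2.py; python3 -c "
from g import *
o=get_obs(); print('F well',o['contact_force']@Rw,o['opening'])"
```

```text
t 12.0167 TCP [ -1.8 -10.3 280.7]
b76 12424 z 50.4 slope [-0.    -0.002] xlim [-41.7  38.1] ylim [15.3 84.2]
collar 4468 z 62.32 slope [ 0.019 -0.003] xlim [-42.3  -4.8] ylim [-33.   11.6]
riser 2099 z 107.18 slope [ 0.034 -0.002] xlim [-17.2   9. ] ylim [-28.7   7.3]
F well [-18.33419384  -5.71877739  44.69796658] -0.000323456681375007
```

Pressed at about 45 N, and the collar sits flush at 62.3 (12 above the blocks). I'll back off and go for the lever with closed fingers, tool pointing down.

>>> arm_command([
  [[0, 0, -0.4, 0, 0, 0], [0, 0, -1, 0, 0, 0], [0, 0, -2.5, 0, 0, 0], [0, 0, -4.5, 0, 0, 0], [0, 0, -6.5, 0, 0, 0], [0, 0, -8, 0, 0, 0], [0, 0, -8, 0, 0, 0]],
])

```text
t: 12.6
tool_pos: [0.4731, 0.1746, 0.3657]
tool_rot: [0.108, 2.63, -0.027]
contact_force: [-0.0, -1.0, 0.5]
opening: 0.0001
grip_force: 0.0
```

```bash
python3 rl2.py
python3 - <<'E'
from g import *
im,P=wcloud(); q=((P-gf)@Rw*1000).reshape(-1,3); br=im.reshape(-1,3).max(1)
m=(q[:,0]<-66)&(q[:,0]>-150)&(abs(q[:,1])<40)&(br<60)&(((P.reshape(-1,3))[:,2])>.03)
s=q[m]; print(len(s),np.percentile(s,[1,50,99],axis=0).round(1))
rel([.462,.183,.31],down(85.36)); rel([.462,.183,.243],down(85.36))
E
```

```text
t 12.65 TCP [ -1.8 -10.5 358.5]
b76 7477 z 50.4 slope [ 0.    -0.001] xlim [-41.7  38.1] ylim [15.3 84.2]
collar 2805 z 62.29 slope [ 0.002 -0.001] xlim [-42.6  37. ] ylim [-33.5  11.4]
riser 2632 z 107.27 slope [ 0.007 -0.   ] xlim [-17.7  12.2] ylim [-28.9   7. ]
2551 [[-114.2  -18.    76. ]
 [-100.8   -1.    93.7]
 [ -86.6   16.1  102.1]]
t 12.7 move [3.55 0.78 4.01] [-0.001  0.504 -0.001] | F [-0.3 -0.   0.3] open -0.0
t 12.7 move [6.79 0.79 9.87] [-0.001  0.504 -0.001] | F [-0.3 -0.   0.3] open -0.0
```

>>> arm_command([
  [[0.2, 0.1, 0.2, 0, 0.05, 0], [0.6, 0.2, 0.7, 0, 0.12, 0], [1.2, 0.4, 1.4, 0, 0.22, 0], [1.9, 0.5, 2.2, 0, 0.32, 0], [2.7, 0.7, 3, 0, 0.42, 0], [3.3, 0.8, 3.7, 0, 0.48, 0], [3.55, 0.8, 4, 0, 0.504, 0], [3.55, 0.8, 4, 0, 0.504, 0], [3.55, 0.8, 4, 0, 0.504, 0]],
])

```text
t: 13.45
tool_pos: [0.4619, 0.1829, 0.3088]
tool_rot: [-0.13, -3.137, 0.002]
contact_force: [0.3, -0.0, 0.3]
opening: 0.0001
grip_force: 0.0
```

Run:
```python
from g import *
rel([.462,.183,.245],down(85.36))
```

```text
t 13.45 move [-0.02  0.02  6.38] [-0.002 -0.001 -0.002] | F [ 0.3 -0.   0.3] open 0.1
```

>>> arm_command([
  [[0, 0, 0.5, 0, 0, 0], [0, 0, 1.5, 0, 0, 0], [0, 0, 3, 0, 0, 0], [0, 0, 4.5, 0, 0, 0], [0, 0, 5.7, 0, 0, 0], [0, 0, 6.3, 0, 0, 0], [0, 0, 6.4, 0, 0, 0]],
])

```text
t: 14.03
tool_pos: [0.461, 0.1829, 0.2439]
tool_rot: [-0.129, -3.135, 0.003]
contact_force: [0.2, 0.2, 0.1]
opening: 0.0001
grip_force: 0.0
```

>>> arm_command([
  [[-0.5, 0, 0, 0, 0, 0], [-1, 0, 0, 0, 0, 0], [-1.5, 0, 0, 0, 0, 0], [-2, 0, 0, 0, 0, 0], [-2.5, 0, -0.2, 0, 0, 0], [-3, 0, -0.5, 0, 0, 0], [-3.4, 0, -0.8, 0, 0, 0], [-3.8, 0, -1.2, 0, 0, 0], [-4.2, 0, -1.6, 0, 0, 0], [-4.6, 0, -2, 0, 0, 0], [-5, 0, -2.4, 0, 0, 0], [-5, 0, -2.4, 0, 0, 0]],
])

```text
t: 15.03
tool_pos: [0.5065, 0.18, 0.269]
tool_rot: [-0.127, -3.107, 0.004]
contact_force: [-39.5, 0.4, 26.8]
opening: -0.0001
grip_force: 20.3
```

```bash
cat > lv.py <<'E'
from g import *
im,P=wcloud(); Q=P.reshape(-1,3); q=((P-gf)@Rw*1000).reshape(-1,3)
o=get_obs(); print(o['t'],o['tool_pos'].round(4),o['contact_force'].round(1))
im2,d,P2=cloud('top')
for n,I,PP in(('wrist',im,P),('top',im2,P2)):
    q=((PP-gf)@Rw*1000).reshape(-1,3); br=I.reshape(-1,3).max(1)
    m=(q[:,0]<-35)&(q[:,0]>-140)&(abs(q[:,1])<20)&(q[:,2]>60)&(q[:,2]<125)&(br<60)
    s=q[m]; 
    if len(s)>10:
        print(n,len(s),np.percentile(s,[1,50,99],axis=0).round(1).tolist(),'ang',np.arctan2(-(np.median(s[:,0])+56),np.median(s[:,2])-32).round(3))
cv2.imwrite('pics/lv.png',im)
E
python3 lv.py
```

```text
15.0833 [0.5064 0.1799 0.269 ] [-39.5   1.   26.3]
wrist 467 [[-114.2, -15.5, 72.1], [-109.1, -1.6, 121.7], [-63.3, 16.6, 125.0]] ang 0.535
top 59 [[-84.6, -19.2, 66.4], [-75.1, -13.5, 90.8], [-48.8, -0.8, 105.0]] ang 0.314
```

The force is 39 N, so I'll look before pushing any further.

View pics/lv.png

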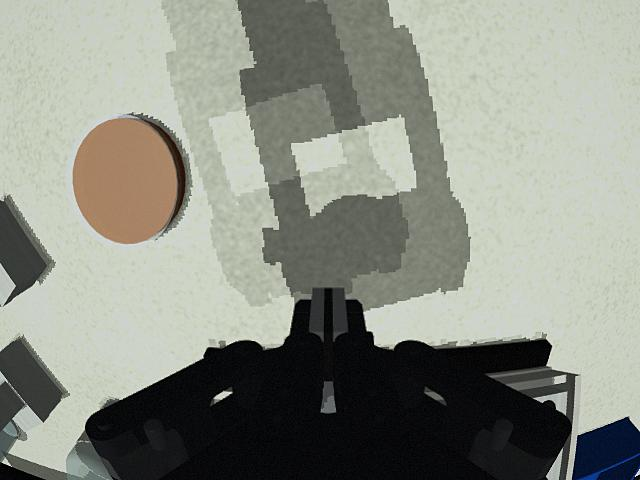

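The fingers hide the lever, so I'll back off and look again.

>>> arm_command([
  [[0.5, 0, 0, 0, 0, 0], [1, 0, 0, 0, 0, 0], [2, 0, 0, 0, 0, 0], [3, 0, -1, 0, 0, 0], [3.5, 0, -4, 0, 0, 0], [3.5, 0, -8, 0, 0, 0], [3.5, 0, -12, 0, 0, 0], [3.5, 0, -15, 0, 0, 0], [3.5, 0, -15, 0, 0, 0]],
])

```text
t: 15.88
tool_pos: [0.4781, 0.1822, 0.4292]
tool_rot: [0.129, 3.125, 0.005]
contact_force: [1.1, -0.4, 1.0]
opening: 0.0001
grip_force: 0.0
```

```bash
python3 lv.py
python3 - <<'E'
from h import *
a=get_image('scene')[0]; b=cv2.imread('pics/lv.png'); t=get_image('top')[0]
cv2.imwrite('pics/lv2.png',np.hstack([cv2.resize(a[270:450,270:430],(480,540)),cv2.resize(t[150:260,140:280],(320,251)).repeat(1,0) if 0 else cv2.copyMakeBorder(cv2.resize(t[150:260,140:280],(320,251)),0,289,0,0,0)]))
E
```

```text
15.9333 [0.4777 0.1821 0.4255] [-0.   0.1 -0.2]
wrist 1092 [[-95.8, -18.0, 83.3], [-84.7, -0.9, 106.5], [-74.4, 16.1, 113.4]] ang 0.368
top 224 [[-92.4, -18.9, 71.6], [-79.9, -3.0, 99.9], [-56.4, 15.4, 113.7]] ang 0.338
```

View pics/lv2.png

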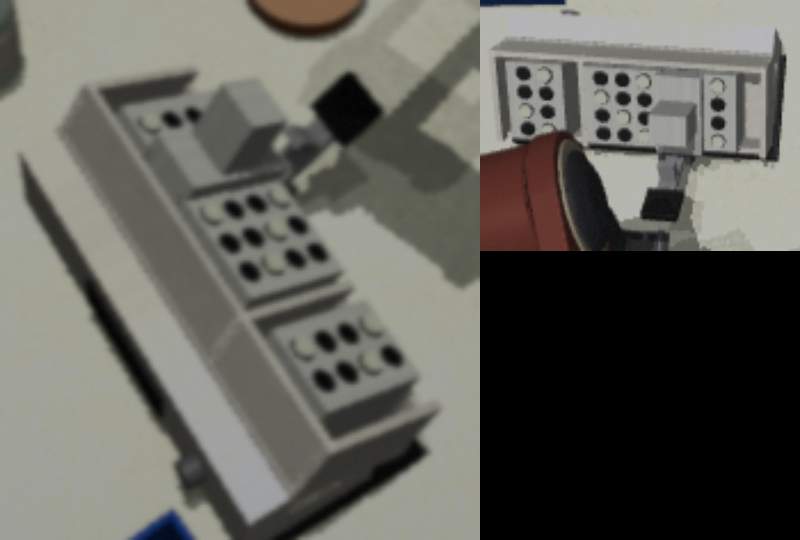

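The lever has come in from 0.64 to about 0.35 rad. The vertical finger then jammed on its tip corner, since the force direction pointed straight at the pivot. I'll push again with the tool tilted parallel to the well's normal.

Run:
```python
from g import *
rel(W(-125,-2,310),RW)
```

```text
t 16.08 move [ 8.73  0.08 15.66] [-0.002 -0.502 -0.001] | F [-0.5 -0.3 -0.7] open 0.1
```

>>> arm_command([
  [[0.4, 0, 0.4, 0, -0.02, 0], [1.2, 0, 1.6, 0, -0.06, 0], [2.4, 0, 3.6, 0, -0.13, 0], [3.8, 0, 6, 0, -0.21, 0], [5.2, 0, 8.6, 0, -0.29, 0], [6.5, 0, 11.2, 0, -0.37, 0], [7.6, 0, 13.4, 0, -0.44, 0], [8.4, 0, 15, 0, -0.48, 0], [8.7, 0, 15.6, 0, -0.5, 0], [8.7, 0, 15.6, 0, -0.5, 0], [8.7, 0, 15.6, 0, -0.5, 0]],
])

```text
t: 17.0
tool_pos: [0.3891, 0.1889, 0.2621]
tool_rot: [0.108, 2.644, -0.03]
contact_force: [0.2, 0.0, 0.7]
opening: -0.0
grip_force: 0.0
```

Run:
```python
from g import *
rel(W(-125,-2,262),RW); print(get_obs()['q'].round(2),((get_obs()['tool_pos']-gf)@Rw*1000).round(1))
```

```text
t 17.0 move [-0.03  0.1   4.79] [-0.002 -0.004  0.   ] | F [0.2 0.  0.7] open -0.0
[ 0.33 -0.41  2.29 -0.26  0.82 -1.03] [-125.2   -2.9  309.9]
```

>>> arm_command([
  [[0, 0, 0.4, 0, 0, 0], [0, 0, 1.2, 0, 0, 0], [0, 0, 2.2, 0, 0, 0], [0, 0, 3.3, 0, 0, 0], [0, 0, 4.3, 0, 0, 0], [0, 0, 4.8, 0, 0, 0], [-0.4, 0, 4.8, 0, 0, 0], [-0.9, 0, 4.8, 0, 0, 0], [-1.4, 0, 4.8, 0, 0, 0], [-1.9, 0, 4.8, 0, 0, 0], [-2.4, 0, 4.8, 0, 0, 0], [-2.9, 0, 4.8, 0, 0, 0]],
])

```text
t: 18.0
tool_pos: [0.4386, 0.185, 0.2361]
tool_rot: [0.109, 2.641, -0.029]
contact_force: [-2.6, 0.7, 0.3]
opening: 0.0001
grip_force: 1.0
```

>>> arm_command([
  [[-0.3, 0, -0.1, 0, 0, 0], [-0.6, 0, -0.2, 0, 0, 0], [-0.9, 0, -0.3, 0, 0, 0], [-1.2, 0, -0.4, 0, 0, 0], [-1.5, 0, -0.5, 0, 0, 0], [-1.7, 0, -0.6, 0, 0, 0], [-1.9, 0, -0.6, 0, 0, 0]],
])

```text
t: 18.58
tool_pos: [0.4522, 0.1839, 0.2503]
tool_rot: [0.109, 2.64, -0.029]
contact_force: [-2.4, 0.9, 0.4]
opening: -0.0002
grip_force: 0.7
```

Run:
```python
from g import *
o=get_obs(); print(((o['tool_pos']-gf)@Rw*1000).round(1), (o['contact_force']@Rw).round(1))
```

```text
[-75.3  -2.7 269.2] [-2.   0.7  1.6]
```

Smooth at 2 N. I'll push gently on to the stop.

>>> arm_command([
  [[-0.15, 0, 0, 0, 0, 0], [-0.3, 0, 0, 0, 0, 0], [-0.45, 0, 0, 0, 0, 0], [-0.6, 0, 0, 0, 0, 0], [-0.7, 0, 0, 0, 0, 0], [-0.7, 0, 0, 0, 0, 0]],
])

```text
t: 19.08
tool_pos: [0.4563, 0.1835, 0.2511]
tool_rot: [0.11, 2.649, -0.031]
contact_force: [-12.5, 1.4, 2.2]
opening: -0.0003
grip_force: 5.0
```

Run:
```python
from g import *
o=get_obs(); print(((o['tool_pos']-gf)@Rw*1000).round(1), (o['contact_force']@Rw).round(1))
```

```text
[-71.3  -2.8 267.9] [-9.9  0.4  7.9]
```

It reached the stop at -71 (expected -72) with 10 N. Retreating to verify.

>>> arm_command([
  [[0.5, 0, 0, 0, 0, 0], [1.5, 0, 0, 0, 0, 0], [3, 0, -0.5, 0, 0, 0], [4, 0, -2, 0, 0, 0], [4, 0, -5, 0, 0, 0], [4, 0, -9, 0, 0, 0], [4, 0, -13, 0, 0, 0], [4, 0, -15, 0, 0, 0], [4, 0, -15, 0, 0, 0], [4, 0, -15, 0, 0, 0]],
])

```text
t: 19.92
tool_pos: [0.3514, 0.1925, 0.3676]
tool_rot: [0.108, 2.636, -0.026]
contact_force: [-1.2, -1.1, -0.5]
opening: -0.0002
grip_force: 0.0
```

```bash
python3 lv.py
python3 - <<'E'
from g import *
im,P=wcloud(); q=((P-gf)@Rw*1000).reshape(-1,3)
for nm,z in(('b',50.4),('collar',62.3),('riser',107.3)):
    s=q[(abs(q[:,2]-z)<3)&(q[:,0]>-45)&(q[:,0]<45)&((q[:,1]>15)&(q[:,1]<80) if nm=='b' else abs(q[:,1]+10.7)<22)]
    if len(s)>20: print(nm,len(s),np.median(s[:,2]),np.linalg.lstsq(np.c_[s[:,:2],np.ones(len(s))],s[:,2],rcond=None)[0][:2].round(3))
a=get_image('scene')[0]
cv2.imwrite('pics/end.png',np.hstack([cv2.resize(a[120:400,160:440],(480,480)),cv2.resize(im,(320,240)).repeat(2,0)]))
E
```

```text
19.9667 [0.3514 0.1923 0.3657] [ 0.6  0.5 -0.7]
wrist 1208 [[-63.4, -17.9, 62.0], [-62.1, -0.9, 109.0], [-54.6, 16.1, 119.5]] ang 0.079
top 161 [[-58.5, -18.8, 63.3], [-50.5, -3.7, 111.2], [-43.9, 15.3, 121.1]] ang -0.069
b 3054 50.40396579049823 [ 0.001 -0.003]
collar 302 62.24032864413695 [ 0.006 -0.   ]
```

View pics/end.png

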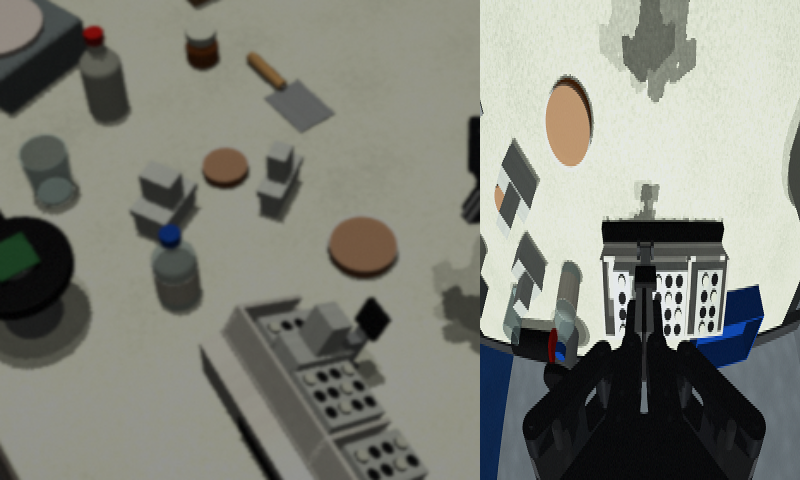

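The final picture shows the lever upright against the filler at (345,330). The front face of its grip is at x = -62 over its whole height, so its angle is about 0. The other two fillers are standing at (162,195) and (280,180), and the rest of the scene is undisturbed.

```bash
python3 -c "
from station import *
print(finish_job())"
```

```text
the job is handed in; nothing more can be done
None
```

The 36 mm filler is fully home in the 38.6 mm gap with its collar resting on both vial blocks, the lever is swung in to its stop, the other two fillers are still standing, nothing else looks disturbed in the last picture, and the job was handed in at about 20 s; the first push on the lever jammed at about 48 N on the closed fingers, so I backed off and finished it with the tool tilted (10 N at the stop).

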